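Seal a slide staining chamber by running the fingertips round its lid

ROBOT

A 7-joint arm with a two-finger parallel gripper is mounted at the origin on a cart in front of the work surface, level with it; the furniture and walls round the work are solid. World frame = base frame: x ahead of the robot, y to its left, z up, the work surface at z = 0. Lengths are in mm, angles in rad, forces in N, time in s.
With the tool pointing down it reaches from about 375 to 925 mm from the base axis. Payload 3.1 kg.
Tool frame: the origin (TCP) lies on the centre line of the jaws, within the pads' length; the fingertips stand 25 mm ahead of it and the grasp point (between the pads) lies 6 mm ahead of it (r.nose_length is the distance from the TCP to the fingertips, in mm); z points along the fingers, y is the line along which they close (so a half turn about z gives the same grasp; the last joint's range is limited). The gripper opens to 85 mm and grips with 20 to 120 N. Pads are 22 mm wide; open, the fingers measure 114 mm over their backs; the gripper's body (76 mm by 85 mm) begins 54 mm behind the grasp point. The pads swing forward as they close: fully open they stand 13 mm farther back than shut.
Start: joints at [-1.38, 0.383, 0.044, 1.598, -0.018, 1.161, -0.05], TCP at [185.099, 623.091, 256.269] pointing down, gripper open.
Joint ranges: [-2.61, 2.61], [-0.41, 2.15], [-1.48, 1.57], [0, 2.5], [-1.57, 4.71], [0.05, 1.97], [-2.85, 2.85]. Speed limits (rad/s): [2.79, 2.79, 3.14, 3.14, 3.14, 3.14, 3.14].

INTERFACE

Orientations are given as a unit quaternion [w, x, y, z].
In Python, from bench import r gives the robot as it stands.
- The arm moves only by the tool move_arm, never from a script. Its argument "motion" is a list of rows, each a list of 6 numbers: the shift along the world's x, y, z in units of 0.04 m (1.0 is 0.04 m), then the turn, a rotation vector about the world's x, y, z in units of 0.5 rad (1.0 is 0.5 rad). A call has 1 to 12 rows; each row shifts and turns the commanded pose from where the row before left it; what a row does not reach is not made up. A row lasts 1/8 s, in which the tool goes at most 62.5 mm and 10.7 degrees, less where a joint would pass 70% of its speed; a pose out of reach is approached as far as the arm can. A call with a number of a shift or a turn outside -1 to 1 is refused whole. A call with a gripper value outside its range is refused whole. "claw" is the opening in per cent of the stroke, from 0 (shut) to 100 (fully open), set as the call begins (left out, the last holds). The fingers move at their own pace and stop on an object; the grip force is fixed at half the most. Time passes only in rows, so rows that do not move let the fingers close. It gives the time, the measured TCP pose, the force, the opening and the grip force at its end, in the units of the state.
- r.read_state(): the state, without advancing time (a new reading comes with each control period).
- r.capture(name): name is "scene" or "top" or "wrist"; returns a dict with "img" (480x640x3 uint8, red, green, blue), "intrinsics" (3x3 intrinsics, pixels), "cam_to_world" (4x4, takes a point from camera to world coordinates). Camera axes: x right, y up, looking along -z (the intrinsics and any distortion apply to the point x, -y, -z); pixel columns grow to the right and rows downward; lengths in mm; the calibration is good to about 2 mm. A picture is of the moment at which its call begins. There is no depth.
- r.finish_job(): hands the job in; it is judged then, once.
Trained networks look in the newest picture that a camera, given by its name, has taken for a name from the list of things; names that differ only in an ending like _2 or _b are one class to them, and where a whole thing is asked for, a point or a joint stands for the part that bears it (a point fixed in the world has none). Each returns a list of dicts, best first, with "conf" (0 to 1); they miss things now and then, are a little off and sometimes report something else, mostly with a low value. They report only what shows in the picture. A call takes as long as a camera call. They do not tell look-alikes from the thing itself.
- r.boxes_of(camera, target): "location" ([row, column] in pixels, amid what is visible of it).
- r.spot_point(camera, target): "location" ([row, column] in pixels: a listed point, or the origin of a listed thing).
The state is a dict: "t": time; "joint_pos": joint angles; "qd": joint speeds; "tau": joint torques, N m; "ee_pos": TCP position; "eef_rot": TCP orientation; "force": force on the tool from outside, world axes, zero at the start; "ft_torque": the same for the moment, N m; "grip_width": finger opening in mm; "finger_force": force on a finger pad.
Only numpy, scipy, OpenCV 4.12 (cv2) and the standard library are available. Lean on these libraries where they do the work, as an engineer would, in place of code of your own. Each camera call takes 0.05 s, during which the arm holds its last target. There are 200 camera calls.

TASK

The blue lid of the black slide staining chamber is only laid on, and the slides inside would dry out. Picking nothing up, start at the lid's near left corner and run your fingertips along its raised rim in light contact, over the near right, far right and far left corners and back to where you began, so that the stiff lid cannot rock up again and ends fully home all the way round. Press gently and never on the thin clear middle, and leave the bottles, the jar and the forceps where they are.

Things in the scene. Friction and masses are not known exactly. Their poses are not given: they have to be found in the camera images.
- chamber: Slide staining chamber: low black plastic tub standing fixed on the worktop, 92 (x) x 142 (y) mm outside, closed by a lid that seats on a soft grey gasket on the upper edge, 45 mm above the origin (it gives about 1 mm per 10 N, at most 3 mm, and springs back). Origin: centre of its underside, on the worktop. x points away from its near long side, y along its length to the left, z up.
- lid: Loose blue lid, 90 g, 100 (x) x 150 (y) mm, with a flat rim 14 mm wide and 5 mm thick all round and a 13 mm skirt outside the tub with 1.5 mm play each side. Origin: centre, at the rim's underside; axes as the chamber's. Home, the origin is 45 mm, the rim's top 50 mm above the chamber's origin; it starts 4 to 6 mm higher. It is stiff: pressing one corner down may lift the opposite one.
- lid_window: The thin clear middle of the lid, fixed in it, 72 x 122 x 1.5 mm, its top 3.5 mm below the top of the rim. Origin as the lid's. Not to be pressed.
- stain_a: Loose bottle with a purple label band and white cap, 38 mm wide, 88 mm tall, standing near the chamber. Origin: centre of its underside.
- stain_c: Loose bottle with a blue label band and white cap, 38 mm wide, 88 mm tall, standing near the chamber. Origin: centre of its underside.
- staining_jar: Loose glass jar, 58 mm wide, 83 mm tall, standing near the chamber. Origin: centre of its underside.
- forceps: Loose steel forceps lying flat in front of the chamber's near long side, 128 mm long, 6 mm high. Origin: its middle, on the worktop.
- lid_nl (a point): Point on the top of the lid's rim at its near left corner (near = the lid's -x, left = +y), in the middle of the rim's width, 7 mm in from both outer edges; 50 mm above the worktop when that corner is home.
- lid_nr (a point): Point on the top of the lid's rim at its near right corner (near = the lid's -x, left = +y), in the middle of the rim's width, 7 mm in from both outer edges; 50 mm above the worktop when that corner is home.
- lid_fr (a point): Point on the top of the lid's rim at its far right corner (near = the lid's -x, left = +y), in the middle of the rim's width, 7 mm in from both outer edges; 50 mm above the worktop when that corner is home.
- lid_fl (a point): Point on the top of the lid's rim at its far left corner (near = the lid's -x, left = +y), in the middle of the rim's width, 7 mm in from both outer edges; 50 mm above the worktop when that corner is home.
- stud_nl (a joint): Press-fit stud under the near left corner of the lid's rim, on the tub's corner, 38 mm (x) and 63 mm (y) from the centre: how far it is pushed in, 0 to 0.002 m at the start, 0.006 m when home (up to 0.009 while the gasket is squeezed). It sinks under about 8 N and stays where it was pushed; a whole side pressed at once needs twice that.
- stud_nr (a joint): Press-fit stud under the near right corner of the lid's rim, on the tub's corner, 38 mm (x) and 63 mm (y) from the centre: how far it is pushed in, 0 to 0.002 m at the start, 0.006 m when home (up to 0.009 while the gasket is squeezed). It sinks under about 8 N and stays where it was pushed; a whole side pressed at once needs twice that.
- stud_fr (a joint): Press-fit stud under the far right corner of the lid's rim, on the tub's corner, 38 mm (x) and 63 mm (y) from the centre: how far it is pushed in, 0 to 0.002 m at the start, 0.006 m when home (up to 0.009 while the gasket is squeezed). It sinks under about 8 N and stays where it was pushed; a whole side pressed at once needs twice that.
- stud_fl (a joint): Press-fit stud under the far left corner of the lid's rim, on the tub's corner, 38 mm (x) and 63 mm (y) from the centre: how far it is pushed in, 0 to 0.002 m at the start, 0.006 m when home (up to 0.009 while the gasket is squeezed). It sinks under about 8 N and stays where it was pushed; a whole side pressed at once needs twice that.
- lid_mn (a point): Point on the top of the lid's rim at the middle of its near long side, 7 mm in from the outer edge; 50 mm above the worktop when home.
- lid_mf (a point): Point on the top of the lid's rim at the middle of its far long side, 7 mm in from the outer edge; 50 mm above the worktop when home.
There are look-alikes about, which are no part of the job. There is more than one size of the lid; the one meant has the size given above.

How it is judged (in metres and radians):
On the way, in this order (a step that is already met when the one before it is completed fails the run):
1. the fingertips bear on the rim at the near left corner (over 1 N, within 30 mm of that point seen from above) (horizontal distance between the grasp point and lid_nl below 0.03 m and contact force between the fingers and lid above 1 N), for 0.04 s.
2. the fingertips bear on the rim at the middle of the near side (over 1 N, within 30 mm of that point seen from above) (horizontal distance between the grasp point and lid_mn below 0.03 m and contact force between the fingers and lid above 1 N), for 0.04 s.
3. the fingertips bear on the rim at the near right corner (over 1 N, within 30 mm of that point seen from above) (horizontal distance between the grasp point and lid_nr below 0.03 m and contact force between the fingers and lid above 1 N), for 0.04 s.
4. the fingertips bear on the rim at the far right corner (over 1 N, within 30 mm of that point seen from above) (horizontal distance between the grasp point and lid_fr below 0.03 m and contact force between the fingers and lid above 1 N), for 0.04 s.
5. the fingertips bear on the rim at the middle of the far side (over 1 N, within 30 mm of that point seen from above) (horizontal distance between the grasp point and lid_mf below 0.03 m and contact force between the fingers and lid above 1 N), for 0.04 s.
6. the fingertips bear on the rim at the far left corner (over 1 N, within 30 mm of that point seen from above) (horizontal distance between the grasp point and lid_fl below 0.03 m and contact force between the fingers and lid above 1 N), for 0.04 s.
7. the fingertips bear on the rim at the near left corner again (over 1 N, within 30 mm of that point seen from above) (all of step 1), for 0.04 s.
At the end, for the whole second after the job is handed in: All four corners of the lid's rim are home: the top of the rim is at most 1.6 mm above its home height (50 mm above the chamber's underside) at every corner, and the lid is at rest (z of lid_nl in the frame of chamber between 0.048 and 0.0516 m and z of lid_nr in the frame of chamber between 0.048 and 0.0516 m and z of lid_fr in the frame of chamber between 0.048 and 0.0516 m and z of lid_fl in the frame of chamber between 0.048 and 0.0516 m and linear speed of lid below 0.01 m/s); the robot touches nothing.
It fails at once if the clear middle of the lid is pressed (over 3 N) (contact force between any of the fingers, the arm and lid_window above 3 N).
It fails at once if the lid is lifted or pulled off its seat (its centre more than 10 mm above home, or 8 mm sideways) (z of lid in the frame of chamber above 0.055 m or x of lid in the frame of chamber above 0.008 m or x of lid in the frame of chamber below -0.008 m or y of lid in the frame of chamber above 0.008 m or y of lid in the frame of chamber below -0.008 m).
It fails at once if the lid is pressed roughly (over 50 N) (contact force between any of the fingers, the arm and lid above 50 N).
It fails at once if a bottle, the jar or the forceps is shifted by more than 20 mm or tipped (distance of any of stain_a, stain_c, staining_jar, forceps from where it was at the start of the episode above 0.02 m or angle between any of stain_a, stain_c, staining_jar's own z axis and vertical above 0.35 rad).
It also fails if it takes over 67 s, if anything falls off the work surface, if the arm or the gripper's body presses on something with over 40 N, if the wrist force passes 120 N, or if a joint passes its speed limit or range.

## Working session

There is one attempt and no reset: what is moved stays moved. The work goes in short steps, Python scripts to look and compute and a tool call to move; the robot and the scene stay as the last step left them, time stands still between calls to the robot, and variables do not carry over. Pictures are saved under pics/ and viewed, at most 10 in all, crops included, and the job is handed in when it is done.

Besides the shell and the picture viewer there is one more tool, called after "Request:" in YAML: its name, and indented under it one key for each argument. move_arm: Moves the arm, as the interface text tells. Its arguments: {"type":"object","properties":{"motion":{"type":"array","items":{"type":"array","items":{"type":"number"}}},"claw":{"type":"number"}},"required":["motion"]}

```bash
mkdir -p pics; ls; cat > h.py <<'E'
import numpy as np,cv2
from bench import r
def ray(c,px):
    K=np.array(c["intrinsics"]);T=np.array(c["cam_to_world"])
    v=np.linalg.inv(K)@[px[1],px[0],1]; d=T[:3,:3]@(v*[1,-1,-1]); return T[:3,3],d
def at(c,px,z):
    o,d=ray(c,px); return o+d*(z-o[2])/d[2]
def proj(c,p):
    K=np.array(c["intrinsics"]);T=np.array(c["cam_to_world"])
    q=np.linalg.inv(T)@np.append(p,1); v=K@(q[:3]*[1,-1,-1]); return v[1]/v[2],v[0]/v[2]
def save(c,n): cv2.imwrite("pics/"+n+".png",c["img"][...,::-1])
E
python3 - <<'E'
from h import *
np.set_printoptions(precision=1,suppress=True)
print(r.read_state(),r.nose_length)
for cam in("top","scene"):
    c=r.capture(cam);save(c,cam+"0")
    print(cam,c["cam_to_world"])
    for n,z in dict(lid=48,chamber=0,lid_nl=54,lid_nr=54,lid_fr=54,lid_fl=54,lid_mn=54,lid_mf=54,stain_a=0,stain_c=0,staining_jar=0,forceps=0).items():
        print(n,[(np.round(d["conf"],2),np.round(d["location"]),at(c,d["location"],z)[:2]) for d in r.spot_point(cam,n)[:3]])
E
```

```text
pics
{'t': 0.0, 'joint_pos': array([-1.4,  0.4,  0. ,  1.6, -0. ,  1.2, -0. ]), 'qd': array([ 0., -0., -0.,  0.,  0., -0., -0.]), 'tau': array([ -0. , -43.3,   1. , -25. ,   0. ,   0. ,  -0. ]), 'ee_pos': array([184.9, 622.2, 254.9]), 'eef_rot': array([-0. ,  0.1,  1. , -0. ]), 'force': array([-0.1,  0.6,  0.3]), 'ft_torque': array([-0.,  0., -0.]), 'finger_force': 0.0, 'grip_width': 85.47636531674189} 25.0
top [[  -0.     1.    -0.1  381.1]
 [  -1.    -0.     0.   337.7]
 [  -0.     0.1    1.  1014.2]
 [   0.     0.     0.     1. ]]
lid [(np.float64(0.68), array([243., 379.]), array([501.4, 227. ])), (np.float64(0.62), array([251., 158.]), array([492.3, 605.3]))]
chamber []
lid_nl [(np.float64(0.76), array([215., 204.]), array([552. , 525.2])), (np.float64(0.65), array([248., 336.]), array([492.9, 301.2]))]
lid_nr [(np.float64(0.97), array([279., 406.]), array([439.5, 183.9])), (np.float64(0.8), array([224., 100.]), array([537.4, 703.1]))]
lid_fr [(np.float64(0.8), array([232., 425.]), array([518.6, 150. ])), (np.float64(0.79), array([290., 102.]), array([425.9, 694.2]))]
lid_fl [(n
[... 1635 characters left out ...]
float64(0.73), array([343., 182.]), array([415.8, 710.4]))]
lid_fl [(np.float64(0.73), array([217., 397.]), array([514.1, 148.6]))]
lid_mn [(np.float64(0.86), array([244., 373.]), array([467.1, 239.2])), (np.float64(0.81), array([287., 204.]), array([527.4, 625.5]))]
lid_mf [(np.float64(0.87), array([326., 229.]), array([410.9, 612.5]))]
stain_a [(np.float64(0.44), array([266., 310.]), array([510.6, 379. ]))]
stain_c [(np.float64(0.44), array([266., 310.]), array([510.6, 379. ]))]
staining_jar [(np.float64(0.91), array([241., 427.]), array([452.9,  93.5])), (np.float64(0.33), array([235., 370.]), array([530.2, 208.7]))]
forceps [(np.float64(0.65), array([280., 369.]), array([414.4, 275.3]))]
```

View pics/top0.png

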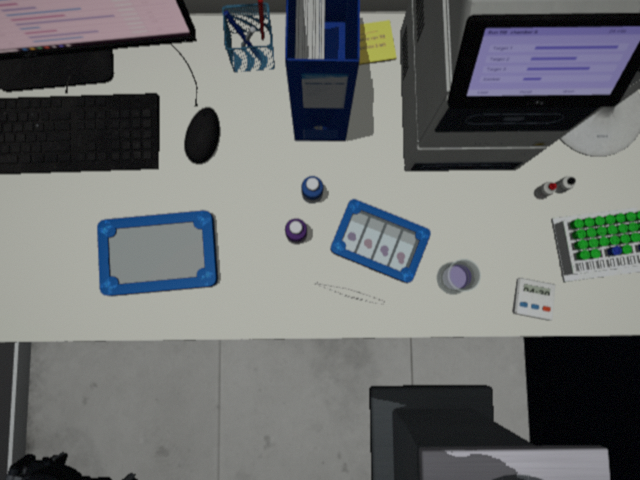

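View pics/scene0.png

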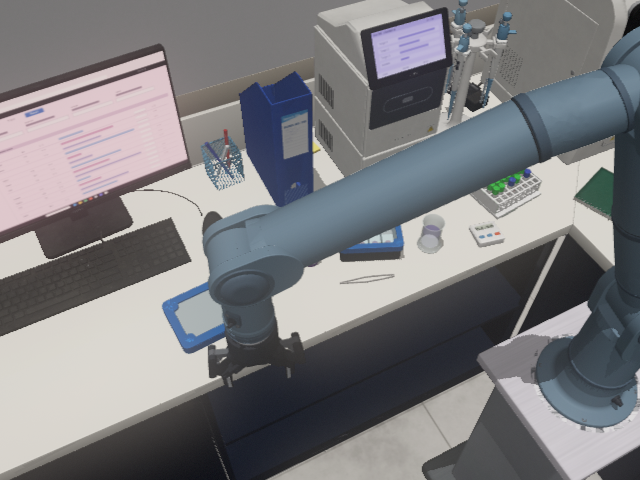

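The top view shows two blue lids. The one with the slides, at (row 241, col 380), sits on the chamber between the bottles (188,312) and (231,297), the jar (275,458) and the forceps (293,350). A larger lid without slides lies at (253,157), directly on the worktop. I choose the one at (241,380). Next I measure its size and check it in a crop.

```bash
python3 - <<'E'
from h import *
np.set_printoptions(precision=1,suppress=True)
c=r.capture("top");im=c["img"]
hsv=cv2.cvtColor(im,cv2.COLOR_RGB2HSV)
m=cv2.inRange(hsv,(100,130,70),(118,255,255))
cs,_=cv2.findContours(m,cv2.RETR_EXTERNAL,cv2.CHAIN_APPROX_NONE)
for k in cs:
    if cv2.contourArea(k)<300: continue
    x,y,w,h=cv2.boundingRect(k)
    for z in(50,55):
        P=np.array([at(c,(p[0][1],p[0][0]),z)[:2] for p in k],np.float32)
        (cx,cy),s,a=cv2.minAreaRect(P); print((x,y,w,h),z,round(cx,1),round(cy,1),np.round(s,1),round(a,2))
def circ(n,rows,cols,zs):
    for z in zs: print(n,z,at(c,(rows,cols),z)[:2])
circ("blue cap",187,312,(88,));circ("purple cap",229,296,(88,));circ("jar",276,458,(0,83))
cr=im[180:310,270:490];cv2.imwrite("pics/crop1.png",cv2.resize(cr,None,fx=3.6,fy=3.6,interpolation=cv2.INTER_CUBIC)[...,::-1])
E
```

```text
(98, 211, 118, 84) 50 488.9 606.9 [129.  195.4] 4.63
(98, 211, 118, 84) 55 488.4 605.6 [128.3 194.4] 4.63
(331, 200, 99, 82) 50 505.2 226.0 [148.1  99.3] 67.07
(331, 200, 99, 82) 55 504.6 226.6 [147.4  98.8] 67.07
(286, 0, 74, 62) 50 886.0 319.0 [131.8 115.9] 89.31
(286, 0, 74, 62) 55 883.4 319.1 [131.1 115.3] 89.31
blue cap 88 [590.8 340.8]
purple cap 88 [520.8 367.8]
jar 0 [446.4  83.5]
jar 83 [441.  104.3]
```

View pics/crop1.png

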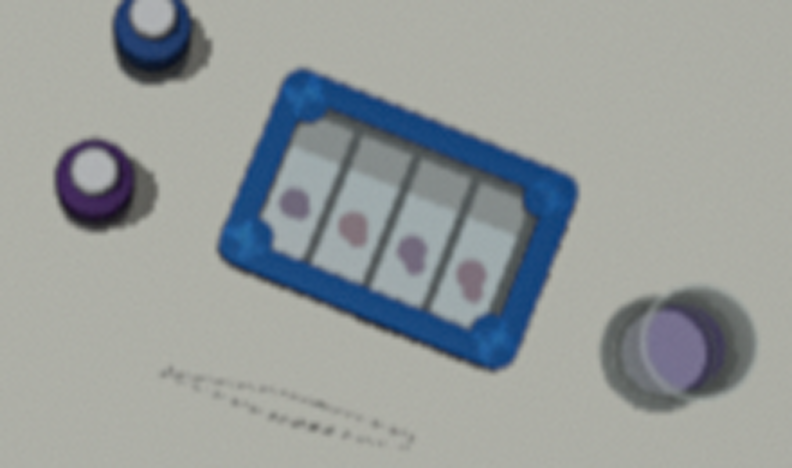

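The crop shows the lid with four slides, from about (70,290) to (370,500). It measures 148 x 99 mm, which matches the size given; the other one is 195 x 129 mm and is the look-alike. The bottles, jar and forceps all stand clear. Lid centre is about (504.8, 226.4), with its +y axis along (0.39, 0.921).

Request:
move_arm:
  motion:
    - [0.6,-0.6,0,0,0,-0.1]
    - [0.8,-0.8,0,0,0,-0.1]
    - [0.8,-0.8,0,0,0,-0.1]
    - [0.8,-0.8,0,0,0,-0.1]
    - [0.8,-0.8,0,0,0,-0.1]
    - [0.8,-0.8,0,0,0,-0.1]
    - [0.8,-0.8,0,0,0,-0.1]
    - [0.8,-0.8,0,0,0,0]
    - [0.8,-0.8,0,0,0,0]
    - [0.6,-0.8,0,0,0,0]
    - [0,0,0,0,0,0]
  claw: 0

```text
t: 2.72
ee_pos: [492.3, 306.2, 256.6]
eef_rot: [0.001, 0.318, 0.948, -0.001]
force: [-0.1, -0.6, -0.4]
grip_width: -0.1
finger_force: 0.0
```

```bash
cat > st.py <<'E'
from h import *
from scipy.spatial.transform import Rotation as R
s=r.read_state();q=s["eef_rot"];M=R.from_quat([q[1],q[2],q[3],q[0]]).as_matrix()
print(np.round(s["ee_pos"],2),"y-ang",round(float(np.degrees(np.arctan2(M[1,1],M[0,1]))),1),"z",np.round(M[:,2],3),"F",np.round(s["force"],2),"w",round(s["grip_width"],1),"t",s["t"])
u=s["ee_pos"][:2]-np.array([504.8,226.4]);print("lid xy",np.round([u@[.921,-.39],u@[.39,.921]],1))
E
python3 st.py
```

```text
[492.27 306.2  256.62] y-ang 52.9 z [ 0.002 -0.002 -1.   ] F [-0.12 -0.64 -0.42] w -0.1 t 2.725
lid xy [-42.7  68.6]
```

Request:
move_arm:
  motion:
    - [0,0,-0.8,0,0,0.25]
    - [0,0,-0.8,0,0,0.25]
    - [0,0,-0.8,0,0,0]
    - [0,0,-0.8,0,0,0]
    - [0,0,-0.6,0,0,0]
    - [0,0,0,0,0,0]

```text
t: 3.48
ee_pos: [486.5, 311.3, 102.1]
eef_rot: [-0.002, 0.192, 0.981, -0.002]
force: [0.4, 0.4, -0.5]
grip_width: -0.1
finger_force: 0.0
```

```bash
python3 st.py; python3 - <<'E'
from h import *
c=r.capture("top");im=c["img"]
cr=im[170:310,270:490];cv2.imwrite("pics/crop2.png",cv2.resize(cr,None,fx=3.6,fy=3.6,interpolation=cv2.INTER_CUBIC)[...,::-1])
save(r.capture("wrist"),"wrist1")
E
```

```text
[486.53 311.29 102.11] y-ang 67.8 z [-0.005 -0.003 -1.   ] F [ 0.39  0.4  -0.53] w -0.1 t 3.475
lid xy [-49.9  71.1]
```

View pics/wrist1.png

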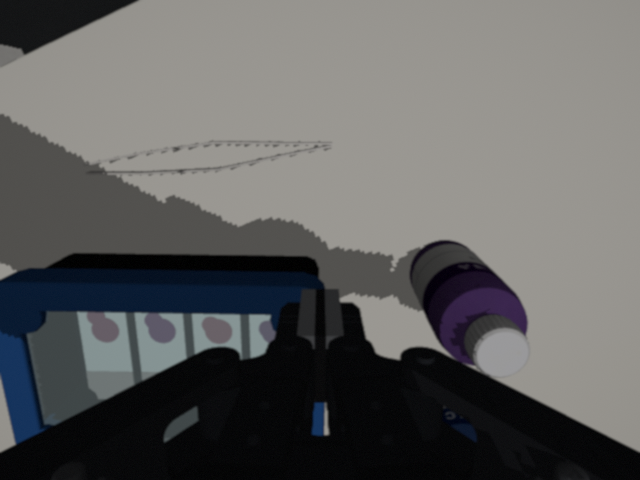

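The wrist view shows the fingertips at the lid's near left corner around (300,320), clear of the purple bottle at (470,320). The tool drifted about 7 mm, so I correct that and come down.

Request:
move_arm:
  motion:
    - [0.07,-0.07,-0.1,0,0,0]
    - [0.06,-0.07,-0.1,0,0,0]
    - [0,0,-0.1,0,0,0]
    - [0,0,0,0,0,0]
    - [0,0,0,0,0,0]

```text
t: 4.2
ee_pos: [494.2, 305.6, 92.3]
eef_rot: [-0.0, 0.193, 0.981, 0.0]
force: [0.3, -0.1, -0.1]
grip_width: 0.2
finger_force: 0.0
```

```bash
python3 st.py
```

```text
[494.21 305.63  92.25] y-ang 67.7 z [-0.  0. -1.] F [ 0.3  -0.1  -0.12] w 0.2 t 4.2
lid xy [-40.6  68.8]
```

Request:
move_arm:
  motion:
    - [-0.05,0.02,-0.1,0,0,0]
    - [0,0,-0.1,0,0,0]
    - [0,0,-0.05,0,0,0]
    - [0,0,-0.05,0,0,0]
    - [0,0,0,0,0,0]

```text
t: 4.82
ee_pos: [492.4, 306.3, 80.3]
eef_rot: [0.0, 0.193, 0.981, 0.0]
force: [-0.3, -0.3, 0.4]
grip_width: 0.1
finger_force: 0.0
```

Request:
move_arm:
  motion:
    - [0,0,-0.03,0,0,0]
    - [0,0,-0.03,0,0,0]
    - [0,0,0,0,0,0]

```text
t: 5.2
ee_pos: [492.5, 306.4, 79.1]
eef_rot: [-0.0, 0.193, 0.981, 0.0]
force: [-1.8, -0.9, 6.3]
grip_width: -0.1
finger_force: 3.4
```

Request:
move_arm:
  motion:
    - [0,0,-0.03,0,0,0]
    - [0,0,-0.03,0,0,0]
    - [0,0,-0.03,0,0,0]
    - [0,0,0,0,0,0]

```text
t: 5.7
ee_pos: [492.4, 306.6, 75.7]
eef_rot: [-0.0, 0.193, 0.981, 0.0]
force: [-2.2, -1.2, 8.4]
grip_width: 0.2
finger_force: 4.0
```

Request:
move_arm:
  motion:
    - [0,0,-0.03,0,0,0]
    - [0,0,-0.02,0,0,0]
    - [0,0,0,0,0,0]

```text
t: 6.08
ee_pos: [492.4, 306.8, 74.2]
eef_rot: [-0.0, 0.193, 0.981, 0.0]
force: [-3.2, -1.9, 11.3]
grip_width: 0.3
finger_force: 5.4
```

Request:
move_arm:
  motion:
    - [-0.08,-0.18,0.02,0,0,0]
    - [-0.08,-0.18,0,0,0,0]
    - [-0.08,-0.18,0,0,0,0]
    - [-0.08,-0.18,0,0,0,0]

```text
t: 6.58
ee_pos: [482.4, 280.7, 75.5]
eef_rot: [0.003, 0.193, 0.981, 0.004]
force: [2.9, 4.6, 8.2]
grip_width: -0.1
finger_force: 3.7
```

```bash
python3 st.py
```

```text
[482.41 280.69  75.48] y-ang 67.8 z [ 0.007  0.007 -1.   ] F [2.85 4.59 8.23] w -0.1 t 6.575
lid xy [-41.8  41.3]
```

Request:
move_arm:
  motion:
    - [-0.08,-0.18,0,0,0,0]
    - [-0.08,-0.18,0,0,0,0]
    - [-0.08,-0.18,0,0,0,0]
    - [-0.08,-0.18,0,0,0,0]

```text
t: 7.08
ee_pos: [471.3, 253.6, 76.6]
eef_rot: [0.004, 0.193, 0.981, 0.006]
force: [2.5, 6.0, 9.6]
grip_width: -0.0
finger_force: 5.0
```

```bash
python3 st.py
```

```text
[471.25 253.57  76.63] y-ang 67.8 z [ 0.011  0.009 -1.   ] F [2.47 6.03 9.58] w -0.0 t 7.075
lid xy [-41.5  11.9]
```

Request:
move_arm:
  motion:
    - [-0.08,-0.18,0,0,0,0]
    - [-0.08,-0.18,0,0,0,0]
    - [-0.08,-0.18,0,0,0,0]
    - [-0.08,-0.18,0,0,0,0]
    - [-0.08,-0.18,0,0,0,0]

```text
t: 7.7
ee_pos: [456.5, 218.2, 77.2]
eef_rot: [0.005, 0.192, 0.981, 0.006]
force: [2.9, 5.6, 10.3]
grip_width: -0.4
finger_force: 5.2
```

```bash
python3 st.py
```

```text
[456.49 218.21  77.19] y-ang 67.8 z [ 0.013  0.01  -1.   ] F [ 2.95  5.56 10.28] w -0.4 t 7.7
lid xy [-41.3 -26.4]
```

Request:
move_arm:
  motion:
    - [-0.08,-0.18,0,0,0,0]
    - [-0.08,-0.18,0,0,0,0]
    - [-0.08,-0.18,0,0,0,0]
    - [-0.08,-0.18,0,0,0,0]
    - [-0.03,-0.07,0,0,0,0]
    - [0,0,0,0,0,0]

```text
t: 8.45
ee_pos: [440.1, 183.4, 75.3]
eef_rot: [0.003, 0.193, 0.981, 0.003]
force: [1.1, 2.9, 8.2]
grip_width: 0.4
finger_force: 3.9
```

```bash
python3 st.py
```

```text
[440.13 183.42  75.3 ] y-ang 67.7 z [ 0.008  0.005 -1.   ] F [1.13 2.91 8.2 ] w 0.4 t 8.45
lid xy [-42.8 -64.8]
```

Request:
move_arm:
  motion:
    - [-0.02,-0.05,-0.03,0,0,0]
    - [0,0,-0.02,0,0,0]
    - [0,0,0,0,0,0]

```text
t: 8.82
ee_pos: [440.0, 183.2, 74.1]
eef_rot: [0.004, 0.193, 0.981, 0.004]
force: [0.7, 6.4, 11.2]
grip_width: -0.1
finger_force: 5.7
```

```bash
python3 st.py
```

```text
[440.04 183.18  74.11] y-ang 67.8 z [ 0.009  0.007 -1.   ] F [ 0.67  6.4  11.17] w -0.1 t 8.825
lid xy [-42.8 -65.1]
```

Request:
move_arm:
  motion:
    - [0.18,-0.08,0.03,0,0,0]
    - [0.18,-0.08,0.01,0,0,0]
    - [0.18,-0.08,0,0,0,0]
    - [0.18,-0.08,0,0,0,0]
    - [0.18,-0.08,0,0,0,0]

```text
t: 9.45
ee_pos: [467.9, 166.7, 74.1]
eef_rot: [-0.005, 0.192, 0.981, 0.001]
force: [-9.7, 4.6, 19.2]
grip_width: 0.1
finger_force: 9.6
```

```bash
python3 st.py
```

```text
[467.87 166.7   74.06] y-ang 67.9 z [-0.009  0.004 -1.   ] F [-9.74  4.64 19.24] w 0.1 t 9.45
lid xy [-10.7 -69.4]
```

Request:
move_arm:
  motion:
    - [0.18,-0.08,0.02,0,0,0]
    - [0.18,-0.07,0.01,0,0,0]
    - [0.18,-0.07,0,0,0,0]
    - [0.18,-0.07,0,0,0,0]

```text
t: 9.95
ee_pos: [497.9, 152.5, 74.3]
eef_rot: [-0.003, 0.193, 0.981, -0.0]
force: [-6.1, 2.1, 11.3]
grip_width: -0.1
finger_force: 6.0
```

```bash
python3 st.py
```

```text
[497.85 152.47  74.31] y-ang 67.8 z [-0.007  0.001 -1.   ] F [-6.14  2.1  11.3 ] w -0.1 t 9.95
lid xy [ 22.4 -70.8]
```

Request:
move_arm:
  motion:
    - [0.18,-0.06,0,0,0,0]
    - [0.18,-0.06,0,0,0,0]
    - [0.1,-0.03,0,0,0,0]
    - [0,0,0,0,0,0]

```text
t: 10.45
ee_pos: [516.9, 145.5, 74.2]
eef_rot: [-0.003, 0.193, 0.981, -0.0]
force: [-4.3, 0.6, 8.7]
grip_width: -0.1
finger_force: 5.0
```

```bash
python3 st.py
```

```text
[516.91 145.55  74.19] y-ang 67.7 z [-0.005  0.    -1.   ] F [-4.34  0.58  8.73] w -0.1 t 10.45
lid xy [ 42.7 -69.7]
```

Request:
move_arm:
  motion:
    - [0.07,0.18,0,0,0,0]
    - [0.07,0.18,0,0,0,0]
    - [0.08,0.18,0,0,0,0]
    - [0.08,0.18,0,0,0,0]
    - [0.08,0.18,0,0,0,0]

```text
t: 11.08
ee_pos: [533.7, 172.6, 75.1]
eef_rot: [-0.002, 0.196, 0.981, -0.005]
force: [-5.1, -11.5, 18.7]
grip_width: 0.1
finger_force: 9.7
```

```bash
python3 st.py
```

```text
[533.74 172.64  75.06] y-ang 67.4 z [-0.005 -0.01  -1.   ] F [ -5.14 -11.46  18.73] w 0.1 t 11.075
lid xy [ 47.6 -38.2]
```

Request:
move_arm:
  motion:
    - [0.04,0.2,0.02,0,0,0]
    - [0.04,0.2,0.02,0,0,0]
    - [0.06,0.19,0,0,0,0]
    - [0.07,0.18,0,0,0,0]

```text
t: 11.58
ee_pos: [542.7, 203.6, 76.6]
eef_rot: [-0.001, 0.196, 0.981, -0.005]
force: [-4.7, -10.3, 14.2]
grip_width: -0.3
finger_force: 7.9
```

```bash
python3 st.py
```

```text
[542.65 203.59  76.6 ] y-ang 67.4 z [-0.004 -0.01  -1.   ] F [ -4.66 -10.28  14.17] w -0.3 t 11.575
lid xy [43.8 -6.2]
```

Request:
move_arm:
  motion:
    - [0.07,0.18,0,0,0,0]
    - [0.07,0.18,0,0,0,0]
    - [0.07,0.18,0,0,0,0]
    - [0.07,0.18,0,0,0,0]

```text
t: 12.08
ee_pos: [554.0, 234.5, 76.1]
eef_rot: [-0.001, 0.195, 0.981, -0.004]
force: [-2.9, -6.6, 10.1]
grip_width: -0.2
finger_force: 5.2
```

```bash
python3 st.py
```

```text
[554.02 234.53  76.08] y-ang 67.5 z [-0.003 -0.008 -1.   ] F [-2.86 -6.63 10.07] w -0.2 t 12.075
lid xy [42.2 26.7]
```

Request:
move_arm:
  motion:
    - [0.08,0.18,0,0,0,0]
    - [0.08,0.18,0,0,0,0]
    - [0.08,0.18,0,0,0,0]
    - [0.08,0.18,0,0,0,0]
    - [0.04,0.08,0,0,0,0]
    - [0,0,-0.03,0,0,0]
    - [0,0,-0.02,0,0,0]

```text
t: 12.95
ee_pos: [568.3, 269.3, 74.5]
eef_rot: [-0.001, 0.194, 0.981, -0.002]
force: [-2.9, -4.1, 12.9]
grip_width: 0.2
finger_force: 6.2
```

```bash
python3 st.py
```

```text
[568.29 269.3   74.48] y-ang 67.6 z [-0.002 -0.004 -1.   ] F [-2.87 -4.06 12.94] w 0.2 t 12.95
lid xy [41.7 64.3]
```

Request:
move_arm:
  motion:
    - [-0.16,0.11,0.01,0,0,0]
    - [-0.17,0.1,0.01,0,0,0]
    - [-0.18,0.08,0.01,0,0,0]
    - [-0.18,0.08,0,0,0,0]
    - [-0.18,0.08,0,0,0,0]

```text
t: 13.58
ee_pos: [533.2, 291.6, 74.8]
eef_rot: [0.0, 0.193, 0.981, 0.0]
force: [2.2, -1.0, 3.9]
grip_width: 0.2
finger_force: 1.9
```

```bash
python3 st.py
```

```text
[533.22 291.62  74.82] y-ang 67.8 z [ 0.001  0.    -1.   ] F [ 2.18 -1.    3.92] w 0.2 t 13.575
lid xy [ 0.7 71.1]
```

Request:
move_arm:
  motion:
    - [-0.19,0.06,-0.01,0,0,0]
    - [-0.19,0.06,-0.01,0,0,0]
    - [-0.18,0.07,-0.01,0,0,0]
    - [-0.18,0.08,0,0,0,0]
    - [-0.18,0.08,0,0,0,0]
    - [0,0,-0.02,0,0,0]
    - [0,0,-0.01,0,0,0]

```text
t: 14.45
ee_pos: [496.9, 305.7, 74.1]
eef_rot: [0.0, 0.193, 0.981, 0.001]
force: [0.0, -1.6, 15.0]
grip_width: -0.0
finger_force: 7.1
```

```bash
python3 st.py
```

```text
[496.93 305.7   74.1 ] y-ang 67.7 z [ 0.     0.001 -1.   ] F [ 1.000e-02 -1.630e+00  1.504e+01] w -0.0 t 14.45
lid xy [-38.2  70. ]
```

All seven points are covered. I do a second light lap to check that every corner stayed down.

Request:
move_arm:
  motion:
    - [-0.14,-0.2,0.02,0,0,0]
    - [-0.14,-0.25,0,0,0,0]
    - [-0.11,-0.27,0,0,0,0]
    - [-0.11,-0.27,0,0,0,0]
    - [-0.11,-0.27,0,0,0,0]

```text
t: 15.08
ee_pos: [472.3, 258.9, 74.4]
eef_rot: [0.001, 0.192, 0.981, 0.003]
force: [1.5, 3.6, 6.9]
grip_width: -0.1
finger_force: 3.3
```

Request:
move_arm:
  motion:
    - [-0.11,-0.27,0,0,0,0]
    - [-0.11,-0.27,0,0,0,0]
    - [-0.11,-0.27,0,0,0,0]
    - [-0.11,-0.27,0,0,0,0]
    - [-0.11,-0.27,0,0,0,0]
    - [-0.08,-0.2,0,0,0,0]
    - [0,0,0,0,0,0]

```text
t: 15.95
ee_pos: [447.0, 195.2, 74.1]
eef_rot: [0.0, 0.193, 0.981, 0.002]
force: [0.8, 1.4, 7.1]
grip_width: -0.2
finger_force: 4.2
```

```bash
python3 st.py
```

```text
[446.99 195.21  74.11] y-ang 67.8 z [ 0.001  0.004 -1.   ] F [0.84 1.44 7.14] w -0.2 t 15.95
lid xy [-41.1 -51.3]
```

Request:
move_arm:
  motion:
    - [-0.09,-0.2,0,0,0,0]
    - [-0.06,-0.14,-0.01,0,0,0]
    - [0,0,-0.01,0,0,0]
    - [0,0,0,0,0,0]

```text
t: 16.45
ee_pos: [441.6, 182.5, 73.7]
eef_rot: [0.001, 0.192, 0.981, 0.002]
force: [-0.0, 2.6, 9.8]
grip_width: 0.2
finger_force: 5.1
```

Request:
move_arm:
  motion:
    - [0.25,-0.1,0.02,0,0,0]
    - [0.25,-0.1,0,0,0,0]
    - [0.25,-0.1,0,0,0,0]
    - [0.25,-0.1,0,0,0,0]
    - [0.25,-0.1,0,0,0,0]
    - [0.25,-0.1,0,0,0,0]
    - [0.25,-0.1,0,0,0,0]
    - [0.25,-0.1,0,0,0,0]
    - [0,0,0,0,0,0]

```text
t: 17.58
ee_pos: [517.0, 151.4, 73.5]
eef_rot: [-0.005, 0.192, 0.981, 0.001]
force: [-6.1, 2.8, 15.0]
grip_width: -0.3
finger_force: 7.2
```

```bash
python3 st.py
```

```text
[517.05 151.37  73.52] y-ang 67.9 z [-0.009  0.004 -1.   ] F [-6.11  2.77 15.05] w -0.3 t 17.575
lid xy [ 40.5 -64.3]
```

Near side and far right are home. Now the far side.

Request:
move_arm:
  motion:
    - [0.12,0.23,0.03,0,0,0]
    - [0.1,0.25,0,0,0,0]
    - [0.1,0.25,0,0,0,0]
    - [0.1,0.25,0,0,0,0]
    - [0.1,0.25,0,0,0,0]
    - [0.1,0.25,0,0,0,0]

```text
t: 18.32
ee_pos: [543.4, 202.8, 74.2]
eef_rot: [-0.003, 0.194, 0.981, -0.003]
force: [-2.7, -6.4, 11.3]
grip_width: -0.1
finger_force: 6.1
```

```bash
python3 st.py
```

```text
[543.38 202.84  74.17] y-ang 67.6 z [-0.007 -0.005 -1.   ] F [-2.71 -6.43 11.31] w -0.1 t 18.325
lid xy [44.7 -6.6]
```

Request:
move_arm:
  motion:
    - [0.1,0.25,0,0,0,0]
    - [0.1,0.25,0,0,0,0]
    - [0.1,0.25,0,0,0,0]
    - [0.1,0.25,0,0,0,0]
    - [0.1,0.25,0,0,0,0]
    - [0.06,0.15,0,0,0,0]
    - [0,0,0,0,0,0]

```text
t: 19.2
ee_pos: [566.7, 260.3, 74.5]
eef_rot: [-0.002, 0.193, 0.981, -0.002]
force: [-1.2, -5.3, 10.3]
grip_width: -0.3
finger_force: 5.0
```

```bash
python3 st.py
```

```text
[566.69 260.25  74.51] y-ang 67.7 z [-0.005 -0.004 -1.   ] F [-1.25 -5.32 10.34] w -0.3 t 19.2
lid xy [43.8 55.3]
```

Request:
move_arm:
  motion:
    - [0.06,0.2,0,0,0,0]
    - [0.04,0.08,-0.03,0,0,0]
    - [0,0,-0.03,0,0,0]
    - [0,0,0,0,0,0]

```text
t: 19.7
ee_pos: [570.3, 269.2, 73.3]
eef_rot: [-0.003, 0.194, 0.981, -0.004]
force: [-4.8, -8.1, 18.0]
grip_width: 0.0
finger_force: 9.0
```

```bash
python3 st.py
```

```text
[570.27 269.24  73.32] y-ang 67.6 z [-0.007 -0.006 -1.   ] F [-4.76 -8.07 17.98] w 0.0 t 19.7
lid xy [43.6 65. ]
```

Now I slide back to near left once more, then lift off.

Request:
move_arm:
  motion:
    - [-0.25,0.1,0.04,0,0,0]
    - [-0.25,0.1,0.01,0,0,0]
    - [-0.25,0.1,0,0,0,0]
    - [-0.25,0.1,0,0,0,0]
    - [-0.25,0.1,0,0,0,0]
    - [-0.25,0.1,0,0,0,0]
    - [-0.25,0.1,0,0,0,0]
    - [-0.2,0.08,0,0,0,0]
    - [0,0,-0.01,0,0,0]

```text
t: 20.82
ee_pos: [493.5, 305.6, 74.3]
eef_rot: [-0.0, 0.193, 0.981, 0.0]
force: [0.3, -0.8, 9.6]
grip_width: -0.2
finger_force: 4.9
```

```bash
python3 st.py
```

```text
[493.52 305.6   74.25] y-ang 67.8 z [-0.     0.001 -1.   ] F [ 0.28 -0.77  9.6 ] w -0.2 t 20.825
lid xy [-41.3  68.5]
```

Request:
move_arm:
  motion:
    - [0,0,0.2,0,0,0]
    - [0,0,0.5,0,0,0]
    - [0,0,1,0,0,0]
    - [0,0,1,0,0,0]
    - [0,0,1,0,0,0]
    - [0,0,0,0,0,0]
    - [0,0,0,0,0,0]

```text
t: 21.7
ee_pos: [493.3, 304.6, 221.3]
eef_rot: [-0.001, 0.193, 0.981, -0.0]
force: [0.3, -0.7, -0.8]
grip_width: 0.2
finger_force: 0.0
```

```bash
python3 st.py; python3 - <<'E'
from h import *
c=r.capture("scene");save(c,"scene2")
cr=c["img"][190:300,290:450];cv2.imwrite("pics/crop3.png",cv2.resize(cr,None,fx=5,fy=5,interpolation=cv2.INTER_CUBIC)[...,::-1])
c=r.capture("wrist");save(c,"wrist2")
E
```

```text
[493.29 304.58 221.32] y-ang 67.7 z [-0.001 -0.    -1.   ] F [ 0.26 -0.68 -0.82] w 0.2 t 21.7
lid xy [-41.1  67.5]
```

View pics/wrist2.png

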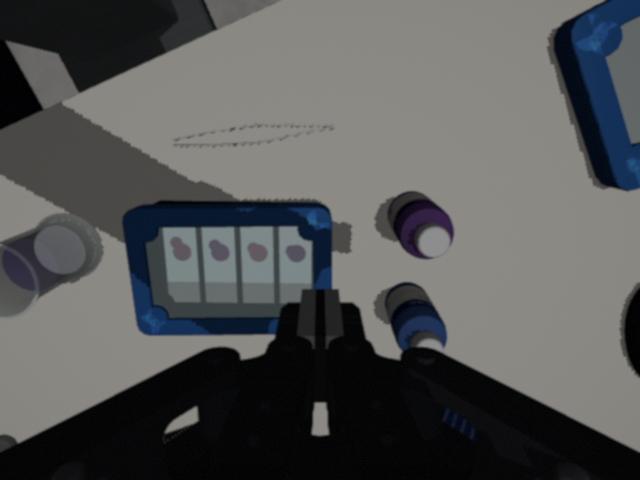

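The wrist view shows the lid seated and level at (200–335, 125–330). The bottles (230,425) and (320,420), the jar (255,50) and the forceps (135,255) all still stand in place, and the arm is clear. I hand the job in.

```bash
python3 -c "
from bench import r
print(r.finish_job())"
```

```text
the job is handed in; nothing more can be done
None
```

I ran the fingertips twice round the lid's rim in light contact (readings up to about 19 N); at the last touch every corner measured home within about 1 mm, and the job is handed in, though no verdict came back.

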